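Clear the sorting plate, then cap the sample jar a quarter turn short of tight

TASK

Get the sample jar ready for the drying oven: with the scraper block, push the four leftover rock chips along the sorting plate and off its open end into the catch pan (do not touch the chips with the gripper itself), then set the scraper down on the bench, clear of the tray. After that, screw the cap of the clamped jar on clockwise until it bottoms out, back it off a quarter turn so that the jar can breathe, and finish with the gripper still holding the cap there: do not let go. Leave the other glassware and vials where they stand.

Things in the scene. Friction and masses are not known exactly. Their poses are not given: they have to be found in the camera images.
- plate_mid (a point): Middle of the top face of the sorting plate: a flat aluminium plate 180 mm long (x) and 120 mm wide between two low side rims (each 5 mm thick, 8 mm high above the plate), its top 40 mm above the bench; part of a tray fixed to the bench. This point's x axis runs along the plate towards the catch pan; the plate ends 90 mm ahead (+x, open over the pan) and 90 mm behind (-x, also open).
- pan_floor (a point): Middle of the inner floor of the catch pan, which adjoins the +x end of the plate, 36 mm below the plate's top: an open aluminium pan, inside 121 mm along x and 120 mm wide (y), outer walls 34 mm high above the bench. Same axes as plate_mid.
- chip0_center (a point): Centre of a loose flat grey-brown rock chip, about 26 x 20 x 10 mm (10 mm is its height), 13 g, lying on the plate, its whole outline at least 40 mm from the plate's -x end.
- chip1_center (a point): Centre of a loose flat grey-brown rock chip, about 26 x 20 x 10 mm (10 mm is its height), 13 g, lying on the plate, its whole outline at least 40 mm from the plate's -x end.
- chip2_center (a point): Centre of a loose flat grey-brown rock chip, about 26 x 20 x 10 mm (10 mm is its height), 13 g, lying on the plate, its whole outline at least 40 mm from the plate's -x end.
- chip3_center (a point): Centre of a loose flat grey-brown rock chip, about 26 x 20 x 10 mm (10 mm is its height), 13 g, lying on the plate, its whole outline at least 40 mm from the plate's -x end.
- scraper_center (a point): Centre, half-way up, of the loose white plastic scraper block, which stands upright on the bench: 68 mm high in all, about 0.14 kg. Foot bar 26 mm thick (x) by 100 mm wide (y) by 24 mm high; above it a narrower grip 20 mm thick (x) by 60 mm wide (y), from 24 to 68 mm above the underside, so this point is 34 mm above the underside. Grip it across its 20 mm thickness. Its wide faces look along +x and -x; z is up.
- cap_center (a point): Centre of the white ribbed screw cap on the jar of rock chips that is clamped in a square grey stand fixed to the bench: cap diameter 52 mm, 22 mm high, with a small 3 mm raised bar on top from the middle to the rim. Its axis is vertical; this point is half-way up the cap, 93 mm above the bench when the cap is bottomed out, and the jar shoulder under the cap is 70 mm in diameter, at most 77 mm above the bench. The cap is already started on its thread; it rises 4 mm per turn.
- cap_turn (a joint): Turning of the jar's cap, rad: 0 is bottomed out against a rigid stop; grows as the cap is unscrewed, counter-clockwise seen from above (about +z); clockwise screws it on. It starts 0.31 to 0.46 of a turn (1.95 to 2.85 rad) open, turns with light friction (0.06 N m) and stays where it is left. The thread ends at 4.2 rad.
- flask: Bystander: loose white plastic bottle with a cap, 62 mm across, 140 mm tall; origin in the middle of its underside.
- vial0: Bystander: small loose clear vial with white cap, 25 mm across, 46 mm tall; origin in the middle of its underside.
- vial1: Bystander: a second vial of the same kind; origin in the middle of its underside.
- beaker: Bystander: loose glass beaker, 64 mm across, 75 mm tall; origin in the middle of its underside.
- dish: Bystander: loose shallow white ceramic dish, 70 mm across, 18 mm high; origin in the middle of its underside.
- jar2: Bystander: small loose closed white jar standing between tray, stand and robot, 44 mm across, 62 mm tall; origin in the middle of its underside.
- scraper: The scraper block as a whole; origin in the middle of its underside, axes as scraper_center.
- tray: The fixed tray with sorting plate and catch pan; origin on the bench under plate_mid, same axes.
- cap: The jar's screw cap; origin in the middle of its underside.
- chip0: The rock chip of chip0_center as a whole; origin in the middle of its underside as built.
- chip1: The rock chip of chip1_center as a whole; origin in the middle of its underside as built.
- chip2: The rock chip of chip2_center as a whole; origin in the middle of its underside as built.
- chip3: The rock chip of chip3_center as a whole; origin in the middle of its underside as built.
Things that resemble listed ones, but are neither listed nor needed, are in the scene too. Leave any red look-alike of the part that bears cap_center alone.

How it is judged:
On the way, in this order (a step that is already met when the one before it is completed fails the run):
1. all four chips lie in the catch pan (x of chip0_center in the frame of pan_floor between -0.064 and 0.064 m and y of chip0_center in the frame of pan_floor between -0.064 and 0.064 m and z of chip0_center in the frame of pan_floor between -0.003 and 0.032 m and x of chip1_center in the frame of pan_floor between -0.064 and 0.064 m and y of chip1_center in the frame of pan_floor between -0.064 and 0.064 m and z of chip1_center in the frame of pan_floor between -0.003 and 0.032 m and x of chip2_center in the frame of pan_floor between -0.064 and 0.064 m and y of chip2_center in the frame of pan_floor between -0.064 and 0.064 m and z of chip2_center in the frame of pan_floor between -0.003 and 0.032 m and x of chip3_center in the frame of pan_floor between -0.064 and 0.064 m and y of chip3_center in the frame of pan_floor between -0.064 and 0.064 m and z of chip3_center in the frame of pan_floor between -0.003 and 0.032 m), for 0.2 s.
2. the cap is bottomed out (value of joint cap_turn below 0.1 rad), for 0.1 s.
At the end, for the whole second after the job is handed in: All four chips in the catch pan; the scraper at rest on the bench, clear of tray and robot; the cap, after being screwed to its stop (within 0.1 rad), is still, 1.57 rad open give or take 0.3, and gripped by the fingers with over 2 N through the last second (all of step 1 and value of joint cap_turn between 1.27 and 1.87 rad and angular speed of cap below 0.1 rad/s and contact force between the fingers and cap above 2 N and height (world z) of scraper_center between 0.005 and 0.05 m and contact force between scraper and tray below 0.05 N and contact force between scraper and the arm below 0.05 N and contact force between scraper and the fingers below 0.05 N and linear speed of scraper below 0.03 m/s); the arm keeps its last pose, push and grip.
It fails at once if the gripper or arm touches a chip (contact force between any of chip0, chip1, chip2, chip3 and the fingers above 0.3 N or contact force between any of chip0, chip1, chip2, chip3 and the arm above 0.3 N).
It fails at once if a bystander is moved by more than 30 mm or knocked over (distance of any of flask, vial0, vial1, beaker, dish, jar2 from where it was at the start of the episode above 0.03 m or angle between any of flask, vial0, vial1, beaker, dish, jar2's own z axis and vertical above 0.6 rad).
It also fails if it takes over 72 s, if anything falls off the work surface, if the arm or the gripper's body presses on something with over 40 N, if the wrist force passes 120 N, or if a joint passes its speed limit or range.

ROBOT

A 6-joint arm with a two-finger parallel gripper is mounted at the origin on the work surface. World frame = base frame: x ahead of the robot, y to its left, z up, the work surface at z = 0. Lengths are in m, angles in rad, forces in N, time in s.
With the tool pointing down it reaches from about 0.35 to 0.975 m from the base axis. Payload 4.9 kg.
Tool frame: the origin (TCP) lies at the very end of the fingers, on their centre line; the grasp point (between the pads) lies 19 mm behind it; z points along the fingers, y is the line along which they close (so a half turn about z gives the same grasp; the last joint's range is limited). The gripper opens to 85 mm and grips with 20 to 120 N. Pads are 22 mm wide; open, the fingers measure 114 mm over their backs; the gripper's body (76 mm by 85 mm) begins 54 mm behind the grasp point. The pads swing forward as they close: fully open they stand 13 mm farther back than shut.
Start: joints at [-1.365, 0.053, 1.613, -0, 1.476, -0.119], TCP at [0.199, -0.592, 0.231] pointing down, gripper open.
Joint ranges: [-3.01, 3.01], [-1.01, 2.22], [0.06, 2.58], [-1.02, 4.17], [0.09, 2.62], [-3.14, 3.14]. Speed limits (rad/s): [2.57, 2.57, 3.14, 3.14, 3.14, 3.14].

INTERFACE

Orientations are given as a unit quaternion [w, x, y, z].
In Python, from plant import manip, vision, order gives the robot as it stands.
- The arm moves only by the tool play_rows, never from a script. Its argument "steps" is a list that holds one entry, the list of rows, each a list of 6 numbers: the shift along the tool's x, y, z in mm, then the turn, a rotation vector about the tool's x, y, z in degrees. A call has 1 to 12 rows; each row is the pose to reach, as a shift and turn from the pose commanded when the call began, along the tool's axes at that moment; what a row does not reach only later rows make up. A row lasts 1/12 s, in which the tool goes at most 41.7 mm and 7.16 degrees, less where a joint would pass 70% of its speed; a pose out of reach is approached as far as the arm can. A call with a gripper value outside its range is refused whole. "claw" is the gripper's target within -1 to 1 (fully open at 1, half-way at 0, shut at -1), set as the call begins (left out, the last holds). The fingers move at their own pace and stop on an object; the grip force is fixed at half the most. Time passes only in rows, so rows that repeat a pose let the fingers close. It gives the time, the measured TCP pose, the force, the opening and the grip force at its end, in the units of the state.
- manip.state(): the state, without advancing time (a new reading comes with each control period).
- vision.grab_frame(name): name is "side" or "top" or "wrist"; returns (picture, depth): 420x560x3 uint8, blue, green, red; 420x560 float32, m along the optical axis (not along the pixel's ray), 0 where there is no reading.
- vision.camera_info(name): a dict with "K" (3x3 intrinsics, pixels), "eye" and "orientation" of the camera in the world; the wrist camera has in their place "T_tool_cam" (4x4, takes a point from camera to tool coordinates, whose origin is the TCP and whose axes are the flange's). Camera axes: x right, y down, z forward; pixel columns grow to the right and rows downward; lengths in m; the calibration is good to about 2 mm. A picture is of the moment at which its call begins: read the wrist's pose just before it. camera_info takes no time and is no camera call.
- order.job_done(): hands the job in; it is judged then, once.
The state is a dict: "time": time; "joint_pos": joint angles; "joint_vel": joint speeds; "joint_efforts": joint torques, N m; "tool_pos": TCP position; "tool_rot": TCP orientation; "contact_force": force on the tool from outside, world axes, zero at the start; "ft_torque": the same for the moment, N m; "gripper_width": opening from 0.0 (shut) to 1.0 (fully open); "grasp_force": force on a finger pad.
Only numpy, scipy, OpenCV 4.12 (cv2) and the standard library are available. Lean on these libraries where they do the work, as an engineer would, in place of code of your own. Each camera call takes 0.05 s, during which the arm holds its last target. There are 200 camera calls.

## Working session

There is one attempt and no reset: what is moved stays moved. The work goes in short steps, Python scripts to look and compute and a tool call to move; the robot and the scene stay as the last step left them, time stands still between calls to the robot, and variables do not carry over. Pictures are saved under pics/ and viewed, at most 10 in all, crops included, and the job is handed in when it is done.

Besides the shell and the picture viewer there is one more tool, called after "Emit:" by a JSON object that holds its "api" and its "payload". play_rows: Moves the arm, as the interface text tells. Its arguments: {"type":"object","properties":{"steps":{"type":"array"},"claw":{"type":"number"}},"required":["steps"]}

```bash
mkdir -p pics; ls; cat > h.py <<'E'
import numpy as np, cv2
from scipy.spatial.transform import Rotation as R
from plant import manip, vision, order
def q2R(q): return R.from_quat([q[1],q[2],q[3],q[0]]).as_matrix()
def cam(name):
    i=vision.camera_info(name); K=np.array(i["K"])
    if name=="wrist":
        s=manip.state(); T=np.eye(4); T[:3,:3]=q2R(s["tool_rot"]); T[:3,3]=s["tool_pos"]
        T=T@np.array(i["T_tool_cam"]); return K,T[:3,:3],T[:3,3]
    o=np.array(i["orientation"])
    return K,(q2R(o) if o.size==4 else o),np.array(i["eye"])
def ray(c,u,v,z):
    K,Rm,e=c; d=Rm@np.linalg.solve(K,[u,v,1.]); return e+d*(z-e[2])/d[2]
def cloud(c,depth):
    K,Rm,e=c; v,u=np.mgrid[:depth.shape[0],:depth.shape[1]]
    p=np.stack([(u-K[0,2])/K[0,0]*depth,(v-K[1,2])/K[1,1]*depth,depth],-1)
    return p@Rm.T+e
E
cat > a.py <<'E'
from h import *
np.set_printoptions(precision=4,suppress=True)
print(manip.state())
for n in ("top","side","wrist"):
    c=cam(n); im,d=vision.grab_frame(n); cv2.imwrite(f"pics/{n}0.png",im); np.savez(f"{n}0.npz",im=im,d=d,K=c[0],R=c[1],e=c[2]); print(n,c)
E
python3 a.py
```

```text
pics
{'time': 0.0, 'joint_pos': array([-1.365 ,  0.0534,  1.6143,  0.    ,  1.476 , -0.119 ]), 'joint_vel': array([-0.0003, -0.    , -0.0001, -0.0008,  0.002 , -0.0002]), 'joint_efforts': array([ -0.0001, -39.3672, -37.0179,  -0.0001,   0.007 ,   0.    ]), 'tool_pos': array([ 0.1993, -0.5917,  0.23  ]), 'tool_rot': array([-0.001 ,  0.9868,  0.1617, -0.    ]), 'contact_force': array([ 0.1387, -0.2223, -0.0405]), 'ft_torque': array([ 0.0374, -0.0261, -0.015 ]), 'grasp_force': 0.0, 'gripper_width': 1.0024992110197697}
top (array([[454.012 ,   0.    , 276.4529],
       [  0.    , 454.012 , 209.951 ],
       [  0.    ,   0.    ,   1.    ]]), array([[-0.0179, -0.9908,  0.1338],
       [-0.9998,  0.0183,  0.0016],
       [-0.0041, -0.1338, -0.991 ]]), array([ 0.3678, -0.0144,  1.327 ]))
side (array([[379.2288,   0.    , 280.5933],
       [  0.    , 379.2288, 209.339 ],
       [  0.    ,   0.    ,   1.    ]]), array([[-0.721 , -0.4766,  0.503 ],
       [-0.6929,  0.4895, -0.5294],
       [ 0.0061, -0.7302, -0.6832]]), array([0.084 , 0.4622, 0.6864]))
wrist (array([[315.3822,   0.    , 280.7091],
       [  0.    , 315.3822, 205.6379],
       [  0.    ,   0.    ,   1.    ]]), array([[ 0.3198, -0.9041, -0.2836],
       [-0.9475, -0.3052, -0.0954],
       [-0.0003,  0.2992, -0.9542]]), array([ 0.2721, -0.568 ,  0.3729]))
```

View pics/top0.png

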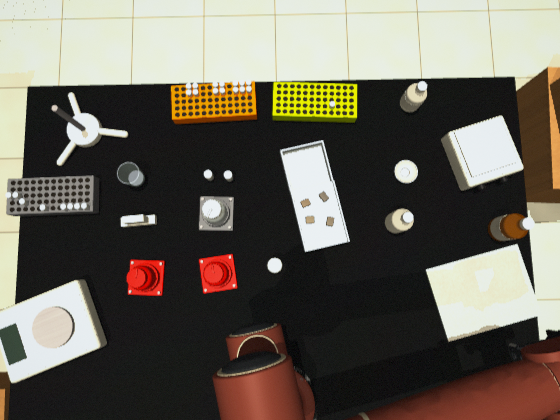

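View pics/side0.png

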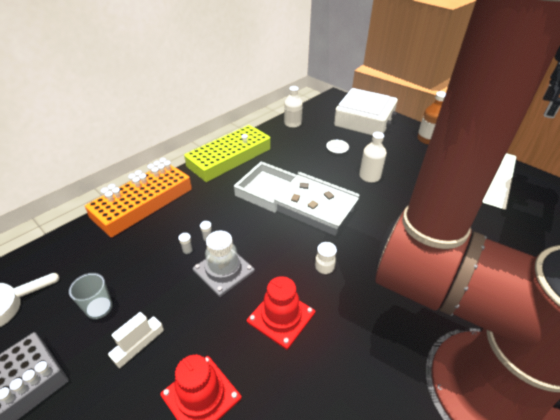

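The top view shows the tray centred near (315,195) with its pan at the top (far from the robot), chips around (318,208), scraper at (138,220), and the jar in its grey stand at (214,212). The vials are at (208,174) and (228,175), jar2 at (275,265), and the red look-alikes at (145,277) and (217,273). The side view agrees.

```bash
cat > b.py <<'E'
from h import *
np.set_printoptions(precision=4,suppress=True)
f=np.load("top0.npz"); c=(f["K"],f["R"],f["e"]); P=cloud(c,f["d"]); im=f["im"]
def box(x0,y0,x1,y1,zmin,zmax):
    m=np.zeros(P.shape[:2],bool); m[y0:y1,x0:x1]=1
    m&=(P[...,2]>zmin)&(P[...,2]<zmax)&(f["d"]>0); return m
def rect(n,m,z):
    v,u=np.nonzero(m); q=np.array([ray(c,a,b,z)[:2] for a,b in zip(u,v)])
    r=cv2.minAreaRect((q*1000).astype(np.float32)); print(n,r,len(q),"mean",q.mean(0),"z",np.median(P[m][:,2]))
    return q
rect("scr grip",box(110,205,165,235,.055,.08),.068)
rect("scr all",box(110,205,165,235,.012,.035),.024)
t=box(270,130,360,260,.015,.08); print("tray z",np.percentile(P[t][:,2],[5,25,50,75,95]))
rect("tray",t,.045)
rect("plate",box(270,130,360,260,.034,.06),.044)
for n,b in dict(vial0=(200,165,216,183),vial1=(219,166,236,184),jar2=(262,254,288,276),beaker=(112,158,150,192),flask_a=(385,205,416,236),dish=(390,158,420,185)).items():
    m=box(*b,.012,.2); q=P[m][:,:2]; print(n,q.mean(0),q.min(0),q.max(0),np.percentile(P[m][:,2],95))
m=box(198,195,236,232,.085,.12); print("cap z",np.percentile(P[m][:,2],[5,25,50,75,95])); rect("cap",m,.108)
g=im.astype(int); b=np.array([[g[y,x] for x in (305,323,330,309,315)] for y in (203,197,222,220,235)]); print(b[:, :].tolist())
hsv=cv2.cvtColor(im,cv2.COLOR_BGR2HSV)
mm=np.zeros(im.shape[:2],np.uint8); mm[175:245,290:345]=1
mm&=((im.max(2)<150)&(hsv[...,1]>40)).astype(np.uint8)
n,l,st,ce=cv2.connectedComponentsWithStats(mm)
for i in range(1,n):
    if 15<st[i,4]: print("chip",st[i],ce[i],ray(c,*ce[i],.048))
E
python3 b.py
python3 -c "
import cv2
a=cv2.imread('pics/top0.png')
cv2.imwrite('pics/z.png',cv2.hconcat([cv2.resize(a[130:260,270:360],(400,578)),cv2.resize(a[190:236,190:240],(400,578))]))"
```

```text
scr grip ((522.185302734375, 388.9652404785156), (21.22506332397461, 62.137245178222656), 4.186537265777588) 173 mean [0.5222 0.3887] z 0.06620954799971868
scr all ((522.1047973632812, 388.4530029296875), (26.721986770629883, 99.54889678955078), 4.432044982910156) 150 mean [0.5196 0.3755] z 0.021897491423163662
tray z [0.0311 0.0369 0.0392 0.042  0.0492]
tray ((571.6187133789062, -72.84992980957031), (308.2489318847656, 230.2104034423828), 12.184625625610352) 3224 mean [ 0.5399 -0.1296] z 0.03919094585202709
plate ((571.7546997070312, -72.90043640136719), (308.44256591796875, 230.38998413085938), 12.184627532958984) 2884 mean [ 0.527  -0.1326] z 0.03964844899720554
vial0 [0.6502 0.1834] [0.6395 0.1726] [0.6638 0.195 ] 0.04846947742441728
vial1 [0.6472 0.126 ] [0.6364 0.1151] [0.6604 0.137 ] 0.04805981671142967
jar2 [ 0.3866 -0.0036] [ 0.3659 -0.0252] [0.4083 0.0175] 0.06521615464154755
beaker [0.6552 0.409 ] [0.6209 0.3738] [0.6847 0.4373] 0.07498596452548009
flask_a [ 0.5006 -0.347 ] [ 0.4741 -0.386 ] [ 0.5347 -0.3264] 0.14019950788408128
dish [ 0.6562 -0.3972] [ 0.6203 -0.4276] [ 0.6871 -0.3612] 0.020586202365698136
cap z [0.097  0.1024 0.104  0.1059 0.1088]
cap ((539.091064453125, 163.03878784179688), (52.60700225830078, 49.65064239501953), 44.3652229309082) 301 mean [0.5396 0.1632] z 0.10395712950645453
[[[113, 149, 176], [243, 241, 235], [243, 241, 236], [111, 146, 171], [243, 240, 235]], [[243, 241, 234], [116, 138, 152], [243, 240, 235], [243, 240, 234], [243, 241, 235]], [[228, 225, 220], [243, 241, 235], [117, 146, 164], [116, 151, 172], [243, 241, 235]], [[198, 195, 188], [243, 240, 235], [113, 142, 159], [126, 163, 187], [243, 240, 235]], [[242, 240, 235], [243, 240, 235], [243, 240, 236], [243, 240, 235], [243, 240, 235]]]
chip [319 192   9  10  34] [323.3824 196.2059] [ 0.5777 -0.1468  0.048 ]
```

View pics/z.png

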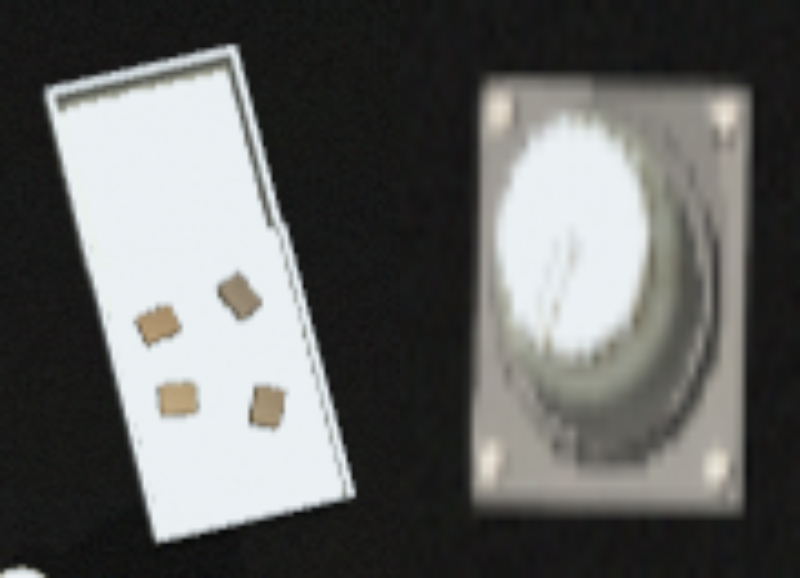

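The crop shows the plate open at its bottom end, four chips in the lower half, and the cap's bar pointing down-left from the cap centre.

```bash
cat >> h.py <<'E'
def go(p,yaw,s=None):
    """world TCP target, yaw(deg) of tool x -> shift mm in tool axes, rotvec deg (tool pointing down)"""
    s=s or manip.state(); R0=q2R(s["tool_rot"])
    sh=R0.T@(np.array(p)-s["tool_pos"])*1000
    a=np.radians(yaw); Rt=np.array([[np.cos(a),np.sin(a),0],[np.sin(a),-np.cos(a),0],[0,0,-1.]])
    print("go",np.round(sh,1),np.round(np.degrees(R.from_matrix(R0.T@Rt).as_rotvec()),2))
E
cat > c.py <<'E'
from h import *
np.set_printoptions(precision=4,suppress=True)
f=np.load("top0.npz"); c=(f["K"],f["R"],f["e"]); im=f["im"]
g=np.zeros(im.shape[:2],np.uint8); g[130:262,276:352]=1; g&=(im.max(2)>70).astype(np.uint8)
cs=max(cv2.findContours(g,0,2)[0],key=cv2.contourArea); print("tray px",cv2.boundingRect(cs))
q=np.array([ray(c,u,v,.045)[:2] for u,v in cs[:,0]]); r=cv2.minAreaRect((q*1000).astype(np.float32)); print("tray",r)
# near end corners/line at plate top; yaw from the left rim
near=np.array([ray(c,*p,z)[:2] for p,z in (((305.3,252.3),.044),((349.9,241.8),.044))]); print("near corners",near,near.mean(0))
hsv=cv2.cvtColor(im,cv2.COLOR_BGR2HSV)
mm=np.zeros(im.shape[:2],np.uint8); mm[185:232,297:338]=1; mm&=((hsv[...,1]>45)).astype(np.uint8)
n,l,st,ce=cv2.connectedComponentsWithStats(mm)
th=None
e=np.array([near[0][1]-near[1][1],-(near[0][0]-near[1][0])]); yaw=np.degrees(np.arctan2(e[1],e[0])); print("yaw from end",yaw)
o=near.mean(0)
for i in range(1,n):
    if st[i,4]>15:
        w=ray(c,*ce[i],.048)[:2]; a=np.radians(14.); ex=np.array([np.cos(a),np.sin(a)]); ey=np.array([-ex[1],ex[0]])
        print("chip",st[i,4],w,"from near end, lateral",(w-o)@ex,(w-o)@ey)
go([.45,-.1,.23],90)
E
python3 c.py
```

```text
tray px (280, 140, 70, 112)
tray ((583.356201171875, -120.39712524414062), (307.38836669921875, 133.59400939941406), 12.822463989257812)
near corners [[ 0.4193 -0.0913]
 [ 0.4466 -0.2179]] [ 0.4329 -0.1546]
yaw from end 12.147327647227295
chip 46 [ 0.5776 -0.1465] from near end, lateral 0.1422958747207001 -0.02710176633200214
chip 56 [ 0.56  -0.094] from near end, lateral 0.13794927438714058 0.02805092420192221
chip 50 [ 0.5119 -0.1056] from near end, lateral 0.08848833764482902 0.028413612603618823
chip 57 [ 0.5058 -0.1621] from near end, lateral 0.06889884128026992 -0.024898815298086963
go [ 394.5 -386.2    1. ] [ -0.07  -0.07 -71.39]
```

Emit:
{"api": "play_rows", "payload": {"claw": 1, "steps": [[[33,-32,0,0,0,-7],[66,-64,0,0,0,-14],[99,-97,0,0,0,-21],[131,-129,0,0,0,-28],[164,-161,0,0,0,-35],[197,-193,0,0,0,-42],[230,-225,0,0,0,-49],[263,-257,0,0,0,-56],[296,-290,0,0,0,-63],[329,-322,0,0,0,-70],[362,-354,0,0,0,-71.4],[394,-386,0,0,0,-71.4]]]}}

```text
time: 1.15
tool_pos: [0.4267, -0.1448, 0.2312]
tool_rot: [0.0, 0.707, 0.707, 0.0]
contact_force: [0.4, -0.7, -0.0]
gripper_width: 1.004
grasp_force: 0.0
```

```bash
python3 -c "
from h import *
print(manip.state()['tool_pos'],manip.state()['joint_pos']);go([.522,.389,.15],94.3)"
```

```text
[ 0.42672809 -0.1447694   0.23123884] [-4.92477738e-01 -3.86749579e-01  2.00110459e+00 -1.43973322e-05
  1.52673207e+00 -4.93351519e-01]
go [533.7  95.7  81.1] [ 0.02  0.02 -4.25]
```

Emit:
{"api": "play_rows", "payload": {"steps": [[[40,7,0,0,0,0],[80,14,0,0,0,0],[120,21,0,0,0,0],[160,28,0,0,0,-1],[200,35,0,0,0,-2],[240,42,0,0,0,-3],[280,50,0,0,0,-4],[320,57,0,0,0,-4],[360,64,0,0,0,-4],[400,71,0,0,0,-4],[440,78,0,0,0,-4],[475,84,0,0,0,-4]]]}}

```text
time: 2.15
tool_pos: [0.51, 0.3308, 0.2308]
tool_rot: [-0.0, 0.682, 0.732, -0.0]
contact_force: [0.0, -0.1, 0.2]
gripper_width: 1.002
grasp_force: 0.0
```

Emit:
{"api": "play_rows", "payload": {"steps": [[[0,0,0,0,0,0],[0,0,0,0,0,0],[0,0,0,0,0,0]]]}}

```text
time: 2.4
tool_pos: [0.51, 0.3279, 0.2307]
tool_rot: [-0.0, 0.682, 0.732, -0.001]
contact_force: [-1.0, -1.0, 0.1]
gripper_width: 1.0
grasp_force: 0.0
```

```bash
python3 -c "
from h import *
s=manip.state();print(s['tool_pos'],s['joint_pos']);go([.522,.389,.10],94.3)
c=cam('wrist'); im,d=vision.grab_frame('wrist'); cv2.imwrite('pics/w1.png',im)
P=cloud(c,d); m=(P[...,2]>.055)&(P[...,2]<.08)&(d>0)&(abs(P[...,0]-.522)<.06)&(abs(P[...,1]-.389)<.07)
v,u=np.nonzero(m); q=np.array([ray(c,a,b,.068)[:2] for a,b in zip(u,v)]); print(len(q),cv2.minAreaRect((q*1000).astype(np.float32)) if len(q) else 0)"
```

```text
[0.51002409 0.32788018 0.23070547] [ 4.48878236e-01  1.01953779e-02  1.65735828e+00 -4.63796665e-04
  1.47534744e+00  3.78624143e-01]
go [ 60.2  16.4 130.6] [-0.06  0.05 -0.27]
1412 ((523.2396240234375, 392.15972900390625), (20.019559860229492, 58.7303466796875), 4.124205589294434)
```

Emit:
{"api": "play_rows", "payload": {"steps": [[[15,4,30,0,0,0],[30,9,60,0,0,0],[45,13,80,0,0,0],[61,17,100,0,0,0],[61,17,130,0,0,0],[61,17,160,0,0,0],[61,17,185,0,0,0],[61,17,197,0,0,0],[61,17,197,0,0,0],[61,17,197,0,0,0]]]}}

```text
time: 3.28
tool_pos: [0.5234, 0.3894, 0.0347]
tool_rot: [-0.0, 0.682, 0.731, -0.0]
contact_force: [-0.1, -0.1, 0.3]
gripper_width: 0.997
grasp_force: 0.0
```

Emit:
{"api": "play_rows", "payload": {"claw": -1, "steps": [[[0,0,0,0,0,0],[0,0,0,0,0,0],[0,0,0,0,0,0],[0,0,0,0,0,0],[0,0,0,0,0,0],[0,0,0,0,0,0],[0,0,0,0,0,0],[0,0,0,0,0,0],[0,0,0,0,0,0],[0,0,0,0,0,0],[0,0,0,0,0,0],[0,0,0,0,0,0]]]}}

```text
time: 4.28
tool_pos: [0.5236, 0.3907, 0.0352]
tool_rot: [0.0, 0.682, 0.731, 0.001]
contact_force: [-0.2, -0.3, 5.9]
gripper_width: 0.222
grasp_force: 59.8
```

Emit:
{"api": "play_rows", "payload": {"steps": [[[0,0,-10,0,0,0],[0,0,-25,0,0,0],[0,0,-45,0,0,0],[0,0,-70,0,0,0],[0,0,-95,0,0,0],[0,0,-120,0,0,0],[-5,0,-145,0,0,0],[-20,-1,-165,0,0,0],[-45,-2,-175,0,0,0],[-75,-4,-175,0,0,0],[-105,-6,-175,0,0,0],[-135,-8,-175,0,0,0]]]}}

```text
time: 5.28
tool_pos: [0.524, 0.2539, 0.2102]
tool_rot: [0.0, 0.682, 0.732, 0.0]
contact_force: [1.1, -0.2, -1.5]
gripper_width: 0.225
grasp_force: 58.8
```

Emit:
{"api": "play_rows", "payload": {"steps": [[[-30,-2,0,0,0,0],[-60,-4,0,0,0,0],[-90,-5,0,0,0,-1],[-120,-7,0,0,0,-2],[-150,-9,0,0,0,-3],[-180,-10,0,0,0,-4],[-210,-12,0,0,0,-5],[-240,-14,0,0,0,-6],[-270,-15,0,0,0,-7],[-300,-17,0,0,0,-8],[-320,-18,0,0,0,-8.5],[-330,-19,0,0,0,-8.5]]]}}

```text
time: 6.28
tool_pos: [0.5281, -0.0777, 0.2097]
tool_rot: [0.0, 0.627, 0.779, -0.0]
contact_force: [0.3, -0.1, -2.1]
gripper_width: 0.224
grasp_force: 58.9
```

Emit:
{"api": "play_rows", "payload": {"steps": [[[0,0,0,0,0,0],[0,0,0,0,0,0],[0,0,0,0,0,0],[0,0,0,0,0,0]]]}}

```text
time: 6.62
tool_pos: [0.5286, -0.0742, 0.2093]
tool_rot: [-0.0, 0.625, 0.78, 0.0]
contact_force: [0.5, 0.3, -1.0]
gripper_width: 0.222
grasp_force: 58.9
```

```bash
python3 -c "
from h import *
s=manip.state();print(s['tool_pos'],s['gripper_width'],s['joint_pos']);go([.4486,-.151,.12],102.6)"
```

```text
[ 0.5285668  -0.07422388  0.20931983] 0.22242131492796843 [-2.79186093e-01 -1.52302769e-01  1.84751233e+00  3.92972377e-04
  1.44661298e+00 -4.99145373e-01]
go [-57.5 -94.8  89.3] [-0.   -0.03 -0.  ]
```

Emit:
{"api": "play_rows", "payload": {"steps": [[[-10,-16,0,0,0,0],[-25,-40,5,0,0,0],[-40,-65,20,0,0,0],[-52,-85,40,0,0,0],[-57,-95,60,0,0,0],[-57,-95,80,0,0,0],[-57,-95,89,0,0,0],[-57,-95,89,0,0,0],[-57,-95,89,0,0,0],[-57,-95,89,0,0,0]]]}}

```text
time: 7.45
tool_pos: [0.4495, -0.1516, 0.1218]
tool_rot: [0.001, 0.625, 0.78, 0.0]
contact_force: [0.2, -0.1, -0.6]
gripper_width: 0.225
grasp_force: 59.1
```

```bash
python3 -c "
from h import *
c=cam('wrist'); print(manip.state()['tool_pos'])
im,d=vision.grab_frame('wrist'); cv2.imwrite('pics/w2.png',im)
np.savez('w2.npz',im=im,d=d,K=c[0],R=c[1],e=c[2])
im,d=vision.grab_frame('side'); cv2.imwrite('pics/s2.png',im)
"
```

```text
[ 0.44946301 -0.15160185  0.12184222]
```

View pics/w2.png

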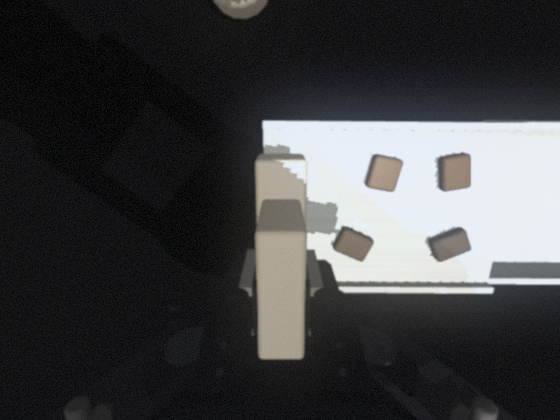

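View pics/s2.png

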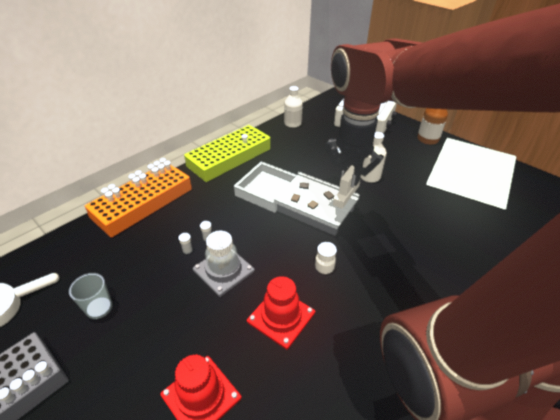

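The wrist view shows the scraper at u≈282, parallel to the plate's near end at u≈263, with the rims at v≈122 and v≈291. All four chips are ahead of the scraper (u>335). The side view confirms that the scraper hovers over the near end.

```bash
python3 -c "
from h import *
np.set_printoptions(precision=4,suppress=True)
f=np.load('w2.npz'); c=(f['K'],f['R'],f['e']);s=manip.state()
R0=q2R(s['tool_rot']);t=s['tool_pos']
for (u,v,z) in [(270,122,.048),(480,122,.048),(350,292,.048),(490,292,.048),(263,150,.048),(341,292,.048),(342,258,.04),(484,123,.048)]: print((u,v),(R0.T@(ray(c,u,v,z)-t))*1000)
g=f['im'].max(2); print(g[110:135,400],g[275:300,420],g[130,255:275])
"
```

```text
(270, 122) [66.2864 -6.982  73.8884]
(480, 122) [ 66.4142 132.6519  74.191 ]
(350, 292) [-63.4329  54.9221  74.2547]
(490, 292) [-63.4435 165.5073  74.4945]
(263, 150) [ 47.8053 -11.9263  73.9108]
(341, 292) [-63.4323  47.8196  74.2393]
(342, 258) [-37.7983  48.5573  82.1951]
(484, 123) [ 65.7726 135.4408  74.1982]
[ 62  64  60  70  65  69  68  69  66  67  92 166 233 246 246 246 246 247
 246 244 243 243 246 246 247] [233 232 232 232 233 228 195 144 112 101 106 139 187 224 230 229 223 189
 127  79  61  61  58  55  56] [ 45  46  41  51  47  40  56 109 186 229 238 239 240 239 240 239 241 240
 241 244]
```

Emit:
{"api": "play_rows", "payload": {"steps": [[[1,3,10,0,0,0],[2,3,22,0,0,0],[2,3,32,0,0,0],[2,3,40,0,0,0],[2,3,43,0,0,0],[2,3,45,0,0,0],[2,3,45,0,0,0],[2,3,45,0,0,0],[2,3,45,0,0,0]]]}}

```text
time: 8.3
tool_pos: [0.4507, -0.1491, 0.0751]
tool_rot: [-0.0, 0.626, 0.78, 0.0]
contact_force: [0.4, 0.3, -0.6]
gripper_width: 0.225
grasp_force: 59.4
```

Emit:
{"api": "play_rows", "payload": {"steps": [[[0,4,0,0,0,0],[0,11,0,0,0,0],[0,18,0,0,0,0],[0,25,0,0,0,0],[0,32,0,0,0,0],[0,39,0,0,0,0],[0,46,0,0,0,0],[0,53,0,0,0,0],[0,60,0,0,0,0],[0,67,0,0,0,0],[0,74,0,0,0,0],[0,80,0,0,0,0]]]}}

```text
time: 9.3
tool_pos: [0.5295, -0.1316, 0.0752]
tool_rot: [-0.0, 0.626, 0.78, 0.0]
contact_force: [0.4, 0.6, -1.3]
gripper_width: 0.228
grasp_force: 59.2
```

```bash
python3 -c "
from h import *
np.set_printoptions(precision=4,suppress=True)
c=cam('wrist');s=manip.state();print(s['tool_pos'],s['contact_force'])
im,d=vision.grab_frame('wrist'); cv2.imwrite('pics/w3.png',im)
"
```

```text
[ 0.5295 -0.1316  0.0752] [ 0.3898  0.6037 -1.3464]
```

View pics/w3.png

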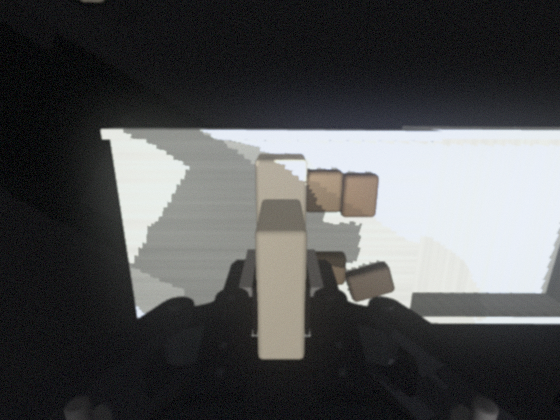

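The wrist view shows all four chips, two per side, riding ahead of the foot at u≈308–392. I'll keep pushing.

Emit:
{"api": "play_rows", "payload": {"steps": [[[0,5,0,0,0,0],[0,12,0,0,0,0],[0,19,0,0,0,0],[0,26,0,0,0,0],[0,33,0,0,0,0],[0,40,0,0,0,0],[0,47,0,0,0,0],[0,54,0,0,0,0],[0,61,0,0,0,0],[0,68,0,0,0,0],[0,76,0,0,0,0],[0,82,0,0,0,0]]]}}

```text
time: 10.35
tool_pos: [0.6099, -0.1138, 0.0754]
tool_rot: [0.0, 0.626, 0.78, 0.0]
contact_force: [-0.6, -0.1, -1.5]
gripper_width: 0.229
grasp_force: 59.1
```

Emit:
{"api": "play_rows", "payload": {"steps": [[[0,4,0,0,0,0],[0,8,0,0,0,0],[0,8,0,0,0,0]]]}}

```text
time: 10.6
tool_pos: [0.6173, -0.1122, 0.0754]
tool_rot: [0.0, 0.626, 0.78, 0.0]
contact_force: [-0.5, -0.1, -1.5]
gripper_width: 0.223
grasp_force: 59.1
```

```bash
python3 -c "
from h import *
np.set_printoptions(precision=4,suppress=True)
c=cam('wrist');s=manip.state();print(s['tool_pos'],s['contact_force'])
im,d=vision.grab_frame('wrist'); cv2.imwrite('pics/w4.png',im)
"
```

```text
[ 0.6173 -0.1122  0.0754] [-0.5335 -0.0787 -1.4732]
```

View pics/w4.png

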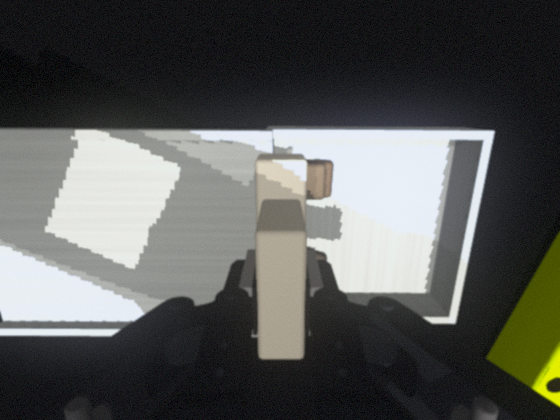

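The wrist view shows the foot past the plate end (step at u≈273) and one chip visible in the pan at (320,180), with the rest hidden under the scraper. I'll lift it, back off and look.

Emit:
{"api": "play_rows", "payload": {"steps": [[[0,0,-15,0,0,0],[0,0,-35,0,0,0],[0,0,-60,0,0,0],[0,0,-85,0,0,0],[10,-30,-110,0,0,0],[20,-60,-125,0,0,0],[30,-90,-130,0,0,0],[35,-115,-130,0,0,0],[35,-135,-130,0,0,0],[35,-140,-130,0,0,0],[35,-140,-130,0,0,0]]]}}

```text
time: 11.57
tool_pos: [0.4716, -0.1086, 0.2054]
tool_rot: [0.0, 0.626, 0.78, 0.0]
contact_force: [0.0, 0.8, -2.2]
gripper_width: 0.226
grasp_force: 59.6
```

```bash
python3 -c "
from h import *
np.set_printoptions(precision=4,suppress=True)
c=cam('wrist');s=manip.state();print(s['tool_pos'],s['contact_force'])
im,d=vision.grab_frame('wrist'); cv2.imwrite('pics/w5.png',im)
np.savez('w5.npz',im=im,d=d,K=c[0],R=c[1],e=c[2])
P=cloud(c,d); hsv=cv2.cvtColor(im,cv2.COLOR_BGR2HSV)
a=np.radians(12.6); ex=np.array([np.cos(a),np.sin(a)]); ey=np.array([-ex[1],ex[0]]); o=np.array([.4377,-.1526])+ey*.0015+ex*(.18+.0605)
m=((hsv[...,1]>50)&(hsv[...,2]>30)&(P[...,2]<.06)&(abs((P[...,:2]-o)@ey)<.062)&((P[...,:2]-o)@ex<.06)&((P[...,:2]-o)@ex>-.24)).astype(np.uint8)
n,l,st,ce=cv2.connectedComponentsWithStats(m)
for i in range(1,n):
    if st[i,4]>60: q=P[l==i]; w=np.median(q,0); print(st[i],ce[i],w,'pan xy',(w[:2]-o)@ex,(w[:2]-o)@ey, np.percentile(q[:,2],[5,95]))
"
```

```text
[ 0.4716 -0.1086  0.2054] [ 0.0177  0.8014 -2.2027]
[422 176  19  19 259] [431.2008 185.2355] [ 0.6277 -0.0775  0.0242] pan xy -0.03871493213478468 0.030312102046306872 [0.023  0.0255]
```

View pics/w5.png

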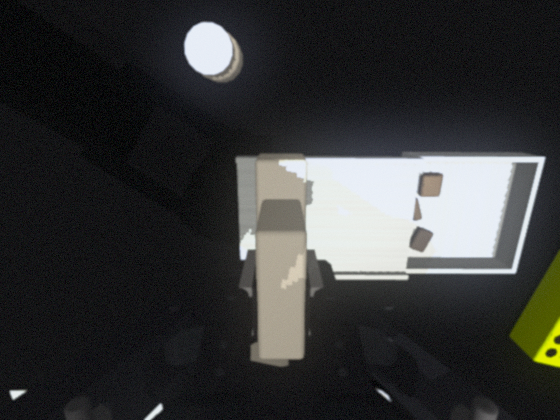

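The wrist view shows an empty plate and chips in the pan at (431,185), (417,209) and (421,239), with the first one stacked on another. Next I carry the scraper back to its clear spot on the bench.

Emit:
{"api": "play_rows", "payload": {"steps": [[[10,3,0,0,0,0],[35,11,0,0,0,0],[70,23,0,0,0,0],[105,35,0,0,0,0],[140,46,0,0,0,0],[175,58,0,0,0,0],[210,69,0,0,0,0],[245,80,0,0,0,0],[280,92,0,0,0,0],[315,104,0,0,0,0],[350,115,0,0,0,0],[385,127,0,0,0,0]]]}}

```text
time: 12.62
tool_pos: [0.5129, 0.2985, 0.2047]
tool_rot: [-0.0, 0.625, 0.78, -0.0]
contact_force: [1.4, -0.3, -2.6]
gripper_width: 0.226
grasp_force: 59.6
```

Emit:
{"api": "play_rows", "payload": {"steps": [[[35,11,0,0,0,0],[65,20,20,0,0,0],[80,26,45,0,0,0],[86,28,75,0,0,0],[86,28,105,0,0,0],[86,28,130,0,0,0],[86,28,150,0,0,0],[86,28,160,0,0,0],[86,28,165,0,0,0],[86,28,168,0,0,0],[86,28,170,0,0,0],[86,28,170,0,0,0]]]}}

```text
time: 13.62
tool_pos: [0.5226, 0.3856, 0.0365]
tool_rot: [0.0, 0.626, 0.78, 0.001]
contact_force: [0.5, -0.3, -1.0]
gripper_width: 0.228
grasp_force: 59.5
```

```bash
python3 -c "
from h import *
s=manip.state(); print(s['tool_pos'],s['contact_force'],s['joint_pos'])
im,d=vision.grab_frame('top'); c=cam('top'); P=cloud(c,d); hsv=cv2.cvtColor(im,cv2.COLOR_BGR2HSV)
m=np.zeros(im.shape[:2],np.uint8); m[135:255,278:352]=1; m&=((hsv[...,1]>45)&(im.max(2)>50)).astype(np.uint8)
n,l,st,ce=cv2.connectedComponentsWithStats(m)
for i in range(1,n):
  if st[i,4]>8: print(st[i],ce[i],np.median(P[l==i],0))
"
```

```text
[0.52259875 0.38561442 0.03654205] [ 0.45037437 -0.33045855 -1.0126023 ] [5.21164057e-01 2.92614151e-01 1.68694198e+00 9.22496628e-05
 1.15989185e+00 3.02800872e-01]
[316 174   9   6  46] [320.2826087  176.43478261] [ 0.64110262 -0.14282376  0.01308728]
[294 177  10   9  68] [298.41176471 181.14705882] [ 0.62813708 -0.0781446   0.02179298]
[305 182   8   5  20] [308.85 183.7 ] [ 0.61928529 -0.1085906   0.02309705]
```

Emit:
{"api": "play_rows", "payload": {"steps": [[[0,0,1,0,0,0],[0,0,1.5,0,0,0],[0,0,1.5,0,0,0]]]}}

```text
time: 13.92
tool_pos: [0.5225, 0.3854, 0.0352]
tool_rot: [0.0, 0.626, 0.78, 0.001]
contact_force: [0.6, -0.3, 2.1]
gripper_width: 0.226
grasp_force: 60.0
```

Emit:
{"api": "play_rows", "payload": {"claw": 1, "steps": [[[0,0,0,0,0,0],[0,0,0,0,0,0],[0,0,0,0,0,0],[0,0,0,0,0,0],[0,0,0,0,0,0],[0,0,0,0,0,0],[0,0,0,0,0,0],[0,0,0,0,0,0],[0,0,0,0,0,0],[0,0,0,0,0,0]]]}}

```text
time: 14.75
tool_pos: [0.5217, 0.3849, 0.0338]
tool_rot: [-0.0, 0.626, 0.78, -0.0]
contact_force: [-0.1, 0.4, -0.4]
gripper_width: 1.0
grasp_force: 0.0
```

Emit:
{"api": "play_rows", "payload": {"steps": [[[0,0,-15,0,0,0],[0,0,-40,0,0,0],[0,0,-75,0,0,0],[0,0,-110,0,0,0],[0,0,-145,0,0,0],[0,0,-175,0,0,0],[0,0,-175,0,0,0],[0,0,-175,0,0,0]]]}}

```text
time: 15.42
tool_pos: [0.5232, 0.3859, 0.2138]
tool_rot: [0.001, 0.626, 0.78, 0.003]
contact_force: [-0.9, -0.5, -0.3]
gripper_width: 0.999
grasp_force: 0.0
```

```bash
python3 -c "
from h import *
np.set_printoptions(precision=4,suppress=True)
s=manip.state(); print(s['tool_pos'],s['joint_pos'])
c=cam('top');im,d=vision.grab_frame('top'); P=cloud(c,d)
m=(P[...,2]>.055)&(P[...,2]<.08)&(abs(P[...,0]-.522)<.05)&(abs(P[...,1]-.386)<.06); print('scr',m.sum(),P[m].mean(0) if m.any() else '')
go([.539,.163,.16],180);go([.539,.163,.16],-160+0)
"
```

```text
[0.5232 0.3859 0.2138] [ 0.521   0.1171  1.574  -0.      1.4431  0.3027]
scr 169 [0.5213 0.3849 0.0654]
go [-220.6  -31.8   50.5] [  0.16   0.06 -77.49]
go [-220.6  -31.8   50.5] [  0.16   0.09 -97.49]
```

Emit:
{"api": "play_rows", "payload": {"steps": [[[-20,-3,0,0,0,-7],[-40,-6,0,0,0,-14],[-60,-9,0,0,0,-21],[-80,-12,0,0,0,-28],[-100,-15,0,0,0,-35],[-120,-18,0,0,0,-42],[-140,-21,0,0,0,-49],[-160,-24,0,0,0,-56],[-180,-27,0,0,0,-63],[-200,-29,0,0,0,-70],[-215,-31,0,0,0,-77],[-221,-32,0,0,0,-84]]]}}

```text
time: 16.47
tool_pos: [0.5373, 0.1602, 0.2066]
tool_rot: [-0.002, -0.059, 0.998, -0.001]
contact_force: [-0.4, -0.2, -0.2]
gripper_width: 1.002
grasp_force: 0.0
```

Emit:
{"api": "play_rows", "payload": {"steps": [[[0,0,0,0,0,-7],[0,0,0,0,0,-14],[0,0,0,0,0,-16],[0,0,0,0,0,-16],[0,0,0,0,0,-16],[0,0,0,0,0,-16]]]}}

```text
time: 16.97
tool_pos: [0.5378, 0.1622, 0.2078]
tool_rot: [-0.001, -0.195, 0.981, 0.0]
contact_force: [-0.5, 0.6, 0.3]
gripper_width: 1.003
grasp_force: 0.0
```

```bash
python3 -c "
from h import *
np.set_printoptions(precision=4,suppress=True)
c=cam('wrist'); s=manip.state(); print(s['tool_pos'],s['joint_pos'])
im,d=vision.grab_frame('wrist'); cv2.imwrite('pics/w6.png',im); P=cloud(c,d)
m=(d>0)&(P[...,2]>.09)&(P[...,2]<.12)&(np.hypot(P[...,0]-.539,P[...,1]-.163)<.045)
print(m.sum(),np.percentile(P[m][:,2],[5,50,95,99.5]))
zt=np.median(P[m][:,2]); m&=P[...,2]>zt-.003
v,u=np.nonzero(m); q=np.array([ray(c,a,b,zt)[:2] for a,b in zip(u,v)]); print(cv2.minEnclosingCircle((q*1000).astype(np.float32)),q.mean(0),u.min(),u.max(),v.min(),v.max())
"
```

```text
[0.5378 0.1622 0.2078] [ 0.1605 -0.081   1.7848  0.      1.4397 -1.8023]
3145 [0.1007 0.1058 0.1076 0.1093]
((541.2261352539062, 164.95758056640625), 26.467479705810547) [0.5408 0.1649] 252 315 179 240
```

Emit:
{"api": "play_rows", "payload": {"steps": [[[-3,1,25,0,0,0],[-3,1,50,0,0,0],[-3,1,75,0,0,0],[-3,1,95,0,0,0],[-3,1,110,0,0,0],[-3,1,120,0,0,0],[-3,1,126,0,0,0],[-3,1,128,0,0,0],[-3,1,128,0,0,0]]]}}

```text
time: 17.77
tool_pos: [0.5409, 0.1644, 0.081]
tool_rot: [0.0, -0.195, 0.981, -0.0]
contact_force: [-0.2, 0.0, 1.0]
gripper_width: 0.997
grasp_force: 0.0
```

Emit:
{"api": "play_rows", "payload": {"claw": -1, "steps": [[[0,0,0,0,0,0],[0,0,0,0,0,0],[0,0,0,0,0,0],[0,0,0,0,0,0],[0,0,0,0,0,0],[0,0,0,0,0,0],[0,0,0,0,0,0],[0,0,0,0,0,0]]]}}

```text
time: 18.43
tool_pos: [0.541, 0.1659, 0.0828]
tool_rot: [0.001, -0.195, 0.981, 0.002]
contact_force: [-4.7, 4.4, 6.3]
gripper_width: 0.581
grasp_force: 61.3
```

```bash
python3 -c "
from h import *
np.set_printoptions(precision=4,suppress=True)
s=manip.state(); print(s['tool_pos'],s['joint_pos'],s['contact_force'],s['ft_torque'])"
```

```text
[0.541  0.1659 0.0828] [ 0.1645  0.0512  1.8742  0.0034  1.2151 -1.8003] [-4.6523  4.4394  6.2807] [ 0.7977  0.6626 -0.0115]
```

Emit:
{"api": "play_rows", "payload": {"steps": [[[0,0,0.05,0,0,4],[0,0,0.1,0,0,10],[0,0,0.2,0,0,17],[0,0,0.27,0,0,24],[0,0,0.35,0,0,31],[0,0,0.42,0,0,38],[0,0,0.5,0,0,45],[0,0,0.6,0,0,52],[0,0,0.65,0,0,59],[0,0,0.75,0,0,66],[0,0,0.8,0,0,73],[0,0,0.9,0,0,80]]]}}

```text
time: 19.43
tool_pos: [0.5413, 0.1668, 0.082]
tool_rot: [-0.0, 0.483, 0.875, 0.003]
contact_force: [-3.2, 6.8, 5.8]
gripper_width: 0.571
grasp_force: 61.2
```

```bash
cat > st.py <<'E'
from h import *
np.set_printoptions(precision=4,suppress=True)
s=manip.state(); R0=q2R(s['tool_rot']); print(s['tool_pos'],'yaw',np.degrees(np.arctan2(R0[1,0],R0[0,0])),'j6',np.degrees(s['joint_pos'][5]),s['contact_force'],s['ft_torque'],s['gripper_width'],s['joint_efforts'][5])
E
python3 st.py
```

```text
[0.5413 0.1668 0.082 ] yaw 122.17545168124599 j6 -22.814615463082237 [-3.1779  6.7812  5.7815] [1.2468 0.4282 0.0792] 0.5711793364850334 -1.1343075335025787
```

Emit:
{"api": "play_rows", "payload": {"steps": [[[0.5,0.3,0,0,0,5],[1,0.6,0,0,0,10],[1.5,1,0,0,0,15],[1.7,1,0,0,0,19],[1.7,1,0.1,0,0,23],[1.7,1,0.1,0,0,26],[1.7,1,0.1,0,0,28],[1.7,1,0.1,0,0,30]]]}}

```text
time: 20.1
tool_pos: [0.5417, 0.167, 0.0817]
tool_rot: [0.0, 0.692, 0.722, 0.001]
contact_force: [-1.1, 2.0, 3.3]
gripper_width: 0.58
grasp_force: 61.2
```

```bash
python3 st.py
```

```text
[0.5417 0.167  0.0817] yaw 92.41877560436086 j6 7.145754143494589 [-1.139   2.0323  3.3024] [0.2594 0.0888 0.0603] 0.5796294177974846 -0.2735559269785881
```

Emit:
{"api": "play_rows", "payload": {"steps": [[[0,0,0,0,0,3],[0,0,0,0,0,6],[0,0,0,0,0,9],[0,0,0,0,0,12],[0,0,0,0,0,15]]]}}

```text
time: 20.52
tool_pos: [0.5419, 0.167, 0.0816]
tool_rot: [0.0, 0.781, 0.625, 0.002]
contact_force: [-0.2, 2.0, 2.2]
gripper_width: 0.576
grasp_force: 61.4
```

```bash
python3 st.py
```

```text
[0.5419 0.167  0.0816] yaw 77.374208036814 j6 22.189334086332654 [-0.2249  1.9934  2.2197] [ 0.2815 -0.0627  0.0782] 0.5763326104791282 -0.45273891650140285
```

Emit:
{"api": "play_rows", "payload": {"steps": [[[0,0,0,0,0,3],[0,0,0,0,0,6],[0,0,0,0,0,9],[0,0,0,0,0,12]]]}}

```text
time: 20.85
tool_pos: [0.542, 0.167, 0.0815]
tool_rot: [0.0, 0.842, 0.54, 0.002]
contact_force: [1.4, 1.0, 0.6]
gripper_width: 0.576
grasp_force: 61.6
```

```bash
python3 st.py
```

```text
[0.542  0.167  0.0815] yaw 65.37271878238103 j6 34.191286423709684 [1.3832 0.9993 0.6119] [ 0.2768 -0.1846  0.0839] 0.5758694266426984 -0.45174275524914265
```

Emit:
{"api": "play_rows", "payload": {"steps": [[[0,0,0,0,0,3],[0,0,0,0,0,6],[0,0,0,0,0,9],[0,0,0,0,0,12]]]}}

```text
time: 21.18
tool_pos: [0.5421, 0.1669, 0.0813]
tool_rot: [0.0, 0.893, 0.449, 0.002]
contact_force: [1.9, 1.5, 0.4]
gripper_width: 0.575
grasp_force: 61.7
```

```bash
python3 st.py
```

```text
[0.5421 0.1669 0.0813] yaw 53.374706177806765 j6 46.19038303265909 [1.8626 1.4522 0.3539] [ 0.1422 -0.3677  0.0414] 0.5751964836582568 -0.45088648796081543
```

Emit:
{"api": "play_rows", "payload": {"steps": [[[0,0,0,0,0,3],[0,0,0,0,0,6],[0,0,0,0,0,9]]]}}

```text
time: 21.43
tool_pos: [0.5422, 0.1668, 0.0813]
tool_rot: [0.001, 0.925, 0.379, 0.002]
contact_force: [2.4, 2.0, -0.5]
gripper_width: 0.577
grasp_force: 61.8
```

```bash
python3 st.py
```

```text
[0.5422 0.1668 0.0813] yaw 44.58010360295711 j6 55.014285702332494 [ 2.3657  1.9947 -0.4599] [ 0.2866 -0.3725  2.0629] 0.5768990318852988 1.4885315671563148
```

Emit:
{"api": "play_rows", "payload": {"steps": [[[0,0,0,0,0,3],[0,0,0,0,0,6]]]}}

```text
time: 21.6
tool_pos: [0.5406, 0.1655, 0.0811]
tool_rot: [0.001, 0.944, 0.33, -0.001]
contact_force: [-4.6, -5.2, 4.7]
gripper_width: 0.573
grasp_force: 62.5
```

```bash
python3 st.py
```

```text
[0.5406 0.1655 0.0811] yaw 38.48991433594447 j6 61.12753517329432 [-4.6114 -5.2383  4.6662] [-0.6513  0.6909  0.0339] 0.5732378589282782 -0.6638698652386665
```

Emit:
{"api": "play_rows", "payload": {"steps": [[[0,0,0,0,0,0],[0,0,0,0,0,1],[0,0,0,0,0,2],[0,0,0,0,0,2]]]}}

```text
time: 21.93
tool_pos: [0.5406, 0.1655, 0.0811]
tool_rot: [0.001, 0.949, 0.314, -0.001]
contact_force: [-4.0, -3.7, 4.6]
gripper_width: 0.576
grasp_force: 62.5
```

```bash
python3 st.py
```

```text
[0.5406 0.1655 0.0811] yaw 36.58526843733889 j6 62.999307003715266 [-4.0264 -3.7176  4.632 ] [-0.4823  0.5929  0.5413] 0.5763036355088245 0.6702090986073017
```

Emit:
{"api": "play_rows", "payload": {"steps": [[[0,0,0,0,0,-4],[0,0,-0.1,0,0,-11],[0,0,-0.2,0,0,-18],[0,0,-0.3,0,0,-25],[0,0,-0.35,0,0,-32],[0,0,-0.4,0,0,-39],[0,0,-0.5,0,0,-46],[0,0,-0.6,0,0,-53],[0,0,-0.65,0,0,-60],[0,0,-0.75,0,0,-67],[0,0,-0.8,0,0,-74],[0,0,-0.9,0,0,-80]]]}}

```text
time: 22.93
tool_pos: [0.5423, 0.1651, 0.0821]
tool_rot: [0.002, 0.524, 0.852, 0.0]
contact_force: [3.3, -4.1, 0.7]
gripper_width: 0.574
grasp_force: 62.1
```

Emit:
{"api": "play_rows", "payload": {"steps": [[[0,0,0,0,0,-5],[0,0,-0.1,0,0,-8],[0,0,-0.1,0,0,-10.5],[0,0,-0.1,0,0,-10.5],[0,0,-0.1,0,0,-10.5],[0,0,-0.1,0,0,-10.5],[0,0,-0.1,0,0,-10.5],[0,0,-0.1,0,0,-10.5]]]}}

```text
time: 23.6
tool_pos: [0.5425, 0.1652, 0.0822]
tool_rot: [0.002, 0.446, 0.895, 0.0]
contact_force: [3.5, -4.2, -0.3]
gripper_width: 0.573
grasp_force: 62.0
```

```bash
python3 st.py; python3 -c "
from h import *
np.set_printoptions(precision=4,suppress=True)
f=np.load('top0.npz')
im,d=vision.grab_frame('top'); c=cam('top'); P=cloud(c,d); hsv=cv2.cvtColor(im,cv2.COLOR_BGR2HSV)
im2,_=vision.grab_frame('wrist'); cv2.imwrite('pics/fin.png',cv2.hconcat([cv2.resize(im,(400,300)),cv2.resize(im2,(400,300))]))
m=(P[...,2]>.055)&(P[...,2]<.08)&(abs(P[...,0]-.522)<.05)&(abs(P[...,1]-.386)<.06); print('scr',m.sum(),P[m].mean(0))
m=np.zeros(im.shape[:2],np.uint8); m[135:255,278:352]=1; m&=((hsv[...,1]>45)&(im.max(2)>50)).astype(np.uint8)
n,l,st,ce=cv2.connectedComponentsWithStats(m)
for i in range(1,n):
  if st[i,4]>8: print(st[i],ce[i],np.median(P[l==i],0))
"
```

```text
[0.5425 0.1652 0.0822] yaw 127.00746733829847 j6 -27.455302132319854 [ 3.4539 -4.159  -0.3173] [-0.5662 -0.3705  0.0142] 0.5726525644096389 0.05912665743380785
scr 171 [0.5213 0.3846 0.0657]
[316 174   9   6  46] [320.2826 176.4348] [ 0.6424 -0.1427  0.0131]
[294 177  10   9  67] [298.3433 181.1045] [ 0.6283 -0.0769  0.0215]
[305 181   8   6  21] [308.9524 183.5714] [ 0.6207 -0.1087  0.0233]
```

View pics/fin.png

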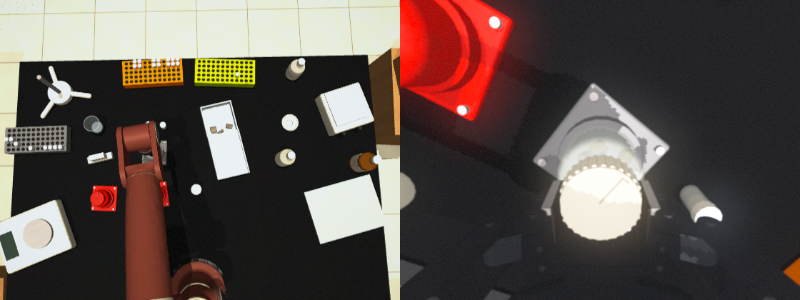

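The last picture shows the cap held between the fingers, with its bar at (613,190). Three chip patches are visible in the pan, and the scraper is upright on the bench at (100,157) in the left half.

```bash
python3 -c "
from plant import order
print(order.job_done())"
```

```text
the job is handed in; nothing more can be done
None
```

I've handed the job in, with no verdict returned: the plate is empty with the chips in the pan (three seen; the fourth should be under a stacked one), the scraper stands on the bench clear of the tray, and the cap was turned to its stop, backed off about 90° and is still gripped at about 62 N.

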